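# Wind the round time-lock movement

## Task

Wind up the safe time-lock movement in the round case: turn its winged key clockwise, seen from above, until its pointer comes round to the broad full mark on the dial. Do it in two or more part turns, letting go of the key between them and taking a fresh grip, and leave the key in the square-cased movement as it stands.

Things in the scene. Friction and masses are not known exactly. Their poses are not given: they have to be found in the camera images.
- round_movement: Movement with a round aluminium case (94 mm diameter, white dial on top 38 mm above the bench) on a dark steel plate 104 x 104 x 6 mm screwed to the bench. Origin: centre of the plate's underside, on the key's axis; z up. A second movement has the same plate, dial and key but a square case (86 x 86 mm). Loose things nearby are under 35 mm high. Between the two stands a machine 0.36 m tall.
- round_key (a joint): Turn of the round movement's brass key, rad; grows clockwise seen from above. 0: pointer along +x of round_movement. 2.8: hard stop, pointer over the broad full mark (black bar 13 x 5 mm; thin strokes lead to it). Starts at 0.1 to 0.6. Turning takes 0.10 to 0.14 N m (friction and a spring); the key stays where it is let go, as on a ratchet.
- round_key_grip (a point): Grip point on the key's upright axis, 72 mm above the bench; turns with the key. The key is an upright blade with two rounded wings, 46 mm wide along this x axis, 10 mm thick along y, 55 to 85 mm above the bench, on an 11 mm stem. Grasp it across the 10 mm from above. Pointer: along +x to 34 mm from the axis, at most 47 mm above the bench.
- square_pointer_tip (a point): Tip of the pointer of the square-cased movement's key, 34 mm from that key's axis, 43 mm above the bench; x points outward from the axis. It stands part-wound and must not be turned.

How it is judged:
On the way:
1. the round movement's key has been turned part of the way and let go (value of joint round_key between 0.8 and 2.4 rad and contact force between the fingers and round_movement below 0.1 N), for 0.2 s.
At the end, for the whole second after the job is handed in: The round movement's key stands at 2.5 rad or more (pointer within about 17 degrees of the full mark) and at rest, let go; the square movement's pointer tip is within 6 mm of where it was at the start (value of joint round_key above 2.5 rad and velocity of joint round_key below 0.1 rad/s and distance of square_pointer_tip from where it was at the start of the episode below 0.006 m); the robot touches nothing.
It fails at once if the square movement's key is turned (its pointer tip moves more than 6 mm, 10 degrees) (distance of square_pointer_tip from where it was at the start of the episode above 0.006 m).
It also fails if it takes over 51 s, if anything falls off the work surface, if the arm or the gripper's body presses on something with over 40 N, if the wrist force passes 120 N, or if a joint passes its speed limit or range.

## Robot

A 6-joint arm with a two-finger parallel gripper is mounted at the origin on a cart in front of the work surface, level with it; the furniture and walls round the work are solid. World frame = base frame: x ahead of the robot, y to its left, z up, the work surface at z = 0. Lengths are in m, angles in rad, forces in N, time in s.
With the tool pointing down it reaches from about 0.25 to 0.725 m from the base axis. Payload 4 kg.
Tool frame: the origin (TCP) lies midway between the tips of the shut fingers; the grasp point (between the pads) lies 19 mm behind it (bot.grip_point_offset is the distance from the TCP to the grasp point, in m); z points along the fingers, y is the line along which they close (so a half turn about z gives the same grasp; the last joint's range is limited). The gripper opens to 85 mm and grips with 20 to 120 N. Pads are 22 mm wide; open, the fingers measure 114 mm over their backs; the gripper's body (76 mm by 85 mm) begins 54 mm behind the grasp point. The pads swing forward as they close: fully open they stand 13 mm farther back than shut.
Start: joints at [1.24, 0.241, 0.005, 1.335, 0, 1.571], TCP at [0.162, 0.473, 0.231] pointing down, gripper open.
Joint ranges: [-2.72, 2.72], [-1.05, 1.87], [-1.09, 1.28], [-1.99, 2.15], [-1.42, 1.44], [-3.14, 3.14]. Speed limits (rad/s): [2.79, 2.79, 3.14, 3.14, 3.14, 3.14].

## Interface

Orientations are given as a unit quaternion [x, y, z, w].
In Python, from workcell import bot gives the robot as it stands.
- The arm moves only by the tool step_arm, never from a script. Its argument "targets" is text: rows parted by semicolons, each of 7 numbers parted by spaces: the opening, from -1 (shut) to 1 (fully open), so that 0 is half open, then the shift along the world's x, y, z normalised to -1 to 1, where 1 is 0.5 m, then the turn, a rotation vector about the world's x, y, z normalised to -1 to 1, where 1 is pi/4 rad. In form: gripper x y z wx wy wz; .... A call has 1 to 10 rows; each row is the pose to reach, as a shift and turn from the pose commanded when the call began; what a row does not reach only later rows make up. A row lasts 1/12 s, in which the tool goes at most 41.7 mm and 7.16 degrees, less where a joint would pass 70% of its speed; a pose out of reach is approached as far as the arm can. A call with a number of a shift or a turn outside -1 to 1 is refused whole. A call with a gripper value outside its range is refused whole. The fingers move at their own pace and stop on an object; the grip force is fixed at half the most. Time passes only in rows, so rows that repeat a pose let the fingers close. It gives the time, the measured TCP pose, the force, the opening and the grip force at its end, in the units of the state.
- bot.get_obs(): the state, without advancing time (a new reading comes with each control period).
- bot.camera(name): name is "scene" or "top" or "wrist"; returns the picture (420x560x3 uint8, red, green, blue); there is no depth.
- bot.camera_info(name): a dict with "vertical_fov" (degrees; the focal length in pixels is half the picture's height over the tangent of half this angle, whatever the lens; pixels are square), "cx", "cy" (the principal point, pixels), "pose" (4x4, takes a point from camera to world coordinates). Camera axes: x right, y up, looking along -z (the intrinsics and any distortion apply to the point x, -y, -z); pixel columns grow to the right and rows downward; lengths in m; the calibration is good to about 2 mm. A picture is of the moment at which its call begins: read the wrist's pose just before it. camera_info takes no time and is no camera call; for the wrist camera it gives the pose at the moment of the call.
- bot.job_done(): hands the job in; it is judged then, once.
The state is a dict: "clock": time; "joint_pos": joint angles; "joint_vel": joint speeds; "tau": joint torques, N m; "eef_pos": TCP position; "tool_rot": TCP orientation; "ft_force": force on the tool from outside, world axes, zero at the start; "ft_torque": the same for the moment, N m; "grip_width": finger opening in m; "grasp_force": force on a finger pad.
Only numpy, scipy, OpenCV 4.12 (cv2) and the standard library are available. Lean on these libraries where they do the work, as an engineer would, in place of code of your own. Each camera call takes 0.05 s, during which the arm holds its last target. There are 200 camera calls.

## Working session

There is one attempt and no reset: what is moved stays moved. The work goes in short steps, Python scripts to look and compute and a tool call to move; the robot and the scene stay as the last step left them, time stands still between calls to the robot, and variables do not carry over. Pictures are saved under pics/ and viewed, at most 10 in all, crops included, and the job is handed in when it is done.

Besides the shell and the picture viewer there is one more tool, called as name(argument=value, ...) on one line, values as JSON. step_arm: Moves the arm, as the interface text tells. Scaled input: -1 to 1 covers 0.5 m each way for a shift and pi/4 rad each way for a turn. Its arguments: {"type":"object","properties":{"targets":{"type":"string"}},"required":["targets"]}

```bash
mkdir -p pics; python3 - <<'E'
from workcell import bot
import cv2,json
for n in("top","scene"):
    im=bot.camera(n); cv2.imwrite(f"pics/{n}0.png",im[:,:,::-1])
    i=bot.camera_info(n); print(n,i)
o=bot.get_obs();print(o)
E
```

```text
top {'vertical_fov': 55.14171713512977, 'cx': 280.9945729279337, 'cy': 208.66712224283694, 'pose': array([[-0.00316457,  0.98405494, -0.17783662,  0.2963933 ],
       [-0.99995711, -0.00156614,  0.00912786,  0.11370489],
       [ 0.0087038 ,  0.17785787,  0.98401769,  0.92102486],
       [ 0.        ,  0.        ,  0.        ,  1.        ]])}
scene {'vertical_fov': 53.94214694024076, 'cx': 276.96908299571703, 'cy': 210.94821862665566, 'pose': array([[ 0.89686511,  0.27444124, -0.3468645 ,  0.09352129],
       [-0.44216622,  0.5367298 , -0.71861684, -0.67606207],
       [-0.01104558,  0.79787413,  0.60272287,  0.72472881],
       [ 0.        ,  0.        ,  0.        ,  1.        ]])}
{'clock': 0.1, 'joint_pos': array([ 1.23999160e+00,  2.41352491e-01,  3.86218962e-03,  1.33519875e+00,
       -2.13526572e-05,  1.57081540e+00]), 'joint_vel': array([ 5.93602141e-04, -1.74539104e-03,  3.89523127e-03,  2.83265605e-04,
        2.35645902e-04,  9.34270490e-05]), 'tau': array([-7.54516441e-04, -3.73138368e+01,  2.53009397e+01,  1.08430570e-02,
       -6.61251943e-05,  1.35065864e-05]), 'eef_pos': array([0.16222512, 0.4723553 , 0.2304958 ]), 'tool_rot': array([ 1.64658538e-01,  9.86350176e-01, -9.35205135e-04, -1.45278171e-04]), 'ft_force': array([-0.52580869, -0.70836452, -0.25189637]), 'ft_torque': array([ 0.00870651, -0.03258035, -0.02579736]), 'grasp_force': 0.0, 'grip_width': 0.0853562974787613}
```

View pics/top0.png

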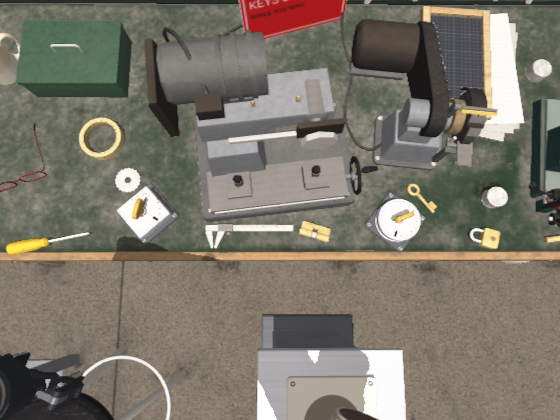

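View pics/scene0.png

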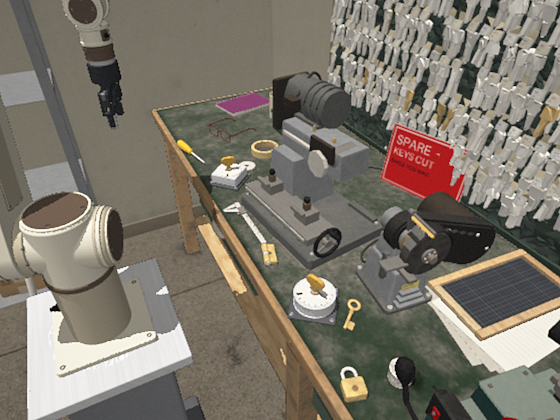

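The top view shows the round movement at about (398,219), with the square one at (146,211). The machine stands between them.

```bash
cat > h.py <<'E'
import numpy as np
from workcell import bot
def ray(info,u,v,z):
    f=210/np.tan(np.radians(info["vertical_fov"]/2)); P=info["pose"]
    d=P[:3,:3]@np.array([(u-info["cx"])/f,-(v-info["cy"])/f,-1])
    return P[:3,3]+d*(z-P[2,3])/d[2]
def proj(info,p):
    f=210/np.tan(np.radians(info["vertical_fov"]/2)); P=info["pose"]
    c=P[:3,:3].T@(np.asarray(p)-P[:3,3])
    return info["cx"]-f*c[0]/c[2],info["cy"]+f*c[1]/c[2]
E
python3 - <<'E'
import cv2
from h import *
im=cv2.imread("pics/top0.png")
c=cv2.resize(im[180:260,350:450],None,fx=7,fy=7,interpolation=cv2.INTER_CUBIC);cv2.imwrite("pics/c1.png",c)
i=bot.camera_info("top")
print({k:v for k,v in i.items() if k!='pose'})
print(ray(i,398,219,.038),ray(i,280,257,0))
E
```

```text
{'vertical_fov': 55.14171713512977, 'cx': 280.9945729279337, 'cy': 208.66712224283694}
[ 0.43218363 -0.15494461  0.038     ] [0.35097865 0.10778081 0.        ]
```

View pics/c1.png

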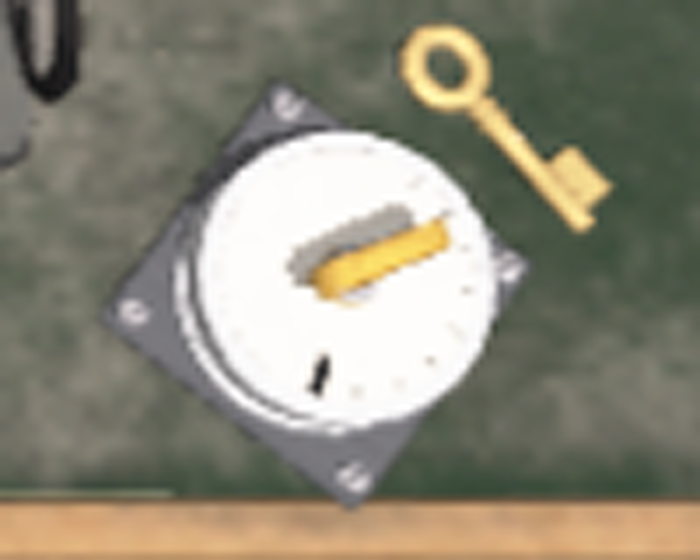

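The crop shows the dial centre at about (347,280), the blade running (320,285) to (450,230), and the full mark at (320,375). Plate corners are (277,85), (525,265), (350,507) and (103,318).

```bash
python3 - <<'E'
from h import *
i=bot.camera_info("top")
g=lambda x,y,z: ray(i,350+(x+.5)/7-.5,180+(y+.5)/7-.5,z)
c=[g(*p,.006) for p in((277,85),(525,265),(350,507),(103,318))]
print("plate",np.mean(c,0)); 
for k in range(4):
    d=c[(k+1)%4]-c[k]; print(np.degrees(np.arctan2(d[1],d[0]))%90,np.hypot(*d[:2]))
dc=g(347,280,.038);print("dial",dc)
m=g(320,375,.038)-dc;print("mark",np.degrees(np.arctan2(m[1],m[0])))
a,b=g(320,283,.085),g(450,232,.085);print("blade",a,b,(a+b)/2,np.degrees(np.arctan2(*(b-a)[1::-1])))
E
```

```text
plate [ 0.43168971 -0.15604777  0.006     ]
52.33799218585182 0.09971798263417522
51.88037976379107 0.10099381226440331
51.44580813394812 0.09961004078966099
51.942391296103736 0.09944194144841088
dial [ 0.43089243 -0.1574245   0.038     ]
mark 161.34794990961953
blade [ 0.42283544 -0.13479422  0.085     ] [ 0.43833925 -0.17500712  0.085     ] [ 0.43058735 -0.15490067  0.085     ] -68.91619635219294
```

step_arm(targets="-0.2 0.02 -0.08 0.06 0 0 0.15;-0.2 0.04 -0.16 0.06 0 0 0.3;-0.2 0.06 -0.24 0.06 0 0 0.45;-0.2 0.08 -0.32 0.06 0 0 0.6;-0.2 0.1 -0.4 0.06 0 0 0.75;-0.2 0.12 -0.48 0.06 0 0 0.9;-0.2 0.14 -0.56 0.06 0 0 0.95;-0.2 0.16 -0.64 0.06 0 0 0.95;-0.2 0.18 -0.72 0.06 0 0 0.95;-0.2 0.2 -0.8 0.06 0 0 0.95")

```text
clock: 0.93
eef_pos: [0.2576, 0.0884, 0.2612]
tool_rot: [-0.207, 0.978, -0.0, 0.0]
ft_force: [0.4, -0.4, 0.1]
grip_width: 0.0341
grasp_force: 0.0
```

step_arm(targets="-0.2 0.02 -0.08 0 0 0 0.15;-0.2 0.04 -0.16 0 0 0 0.3;-0.2 0.06 -0.24 0 0 0 0.45;-0.2 0.08 -0.32 0 0 0 0.6;-0.2 0.12 -0.39 0 0 0 0.75;-0.2 0.17 -0.456 0 0 0 0.9;-0.2 0.24 -0.456 0 0 0 0.96;-0.2 0.3 -0.456 0 0 0 0.96;-0.2 0.338 -0.456 0 0 0 0.96;-0.2 0.338 -0.456 0 0 0 0.96")

```text
clock: 1.77
eef_pos: [0.4318, -0.1403, 0.2593]
tool_rot: [-0.551, 0.834, -0.0, 0.0]
ft_force: [0.8, 0.2, -0.3]
grip_width: 0.0342
grasp_force: 0.0
```

step_arm(targets="-0.2 0 0 -0.04 0 0 0.15;-0.2 0 0 -0.08 0 0 0.3;-0.2 0 0 -0.12 0 0 0.45;-0.2 0 0 -0.12 0 0 0.6;-0.2 0 0 -0.12 0 0 0.75;-0.2 0 0 -0.12 0 0 0.9;-0.2 0 0 -0.12 0 0 0.97;-0.2 0 0 -0.12 0 0 0.97;-0.2 0 0 -0.12 0 0 0.97")

```text
clock: 2.52
eef_pos: [0.4266, -0.1376, 0.201]
tool_rot: [0.822, -0.57, -0.0, 0.0]
ft_force: [0.6, -0.1, 0.2]
grip_width: 0.0343
grasp_force: 0.0
```

```bash
python3 - <<'E'
import cv2
from h import *
i=bot.camera_info("wrist"); im=bot.camera("wrist"); cv2.imwrite("pics/w1.png",im[:,:,::-1])
o=bot.get_obs();print(o["clock"],o["joint_pos"],o["eef_pos"],o["tool_rot"]);print(i)
np.save("w1.npy",i["pose"])
for z in(.038,.085):print(proj(i,[.431,-.156,z]))
E
```

```text
2.5667 [-3.11977656e-01  1.56000778e-01 -1.81236302e-01  1.23409274e+00
  1.98538200e-05 -2.24173930e+00] [ 0.42678334 -0.13763534  0.20115222] [ 8.21981017e-01 -5.69514825e-01 -2.58180122e-04  6.77810178e-05]
{'vertical_fov': 62.757503359225105, 'cx': 282.01573727661304, 'cy': 210.83510457383798, 'pose': array([[-0.93599749,  0.33532109,  0.10709092,  0.45327199],
       [-0.35200318, -0.89297742, -0.28050862, -0.20889157],
       [ 0.00156932, -0.30025171,  0.95385871,  0.34361479],
       [ 0.        ,  0.        ,  0.        ,  1.        ]])}
(np.float64(283.96625551312104), np.float64(169.5009041933706))
(np.float64(284.39383913897734), np.float64(180.8912341273052))
```

View pics/w1.png

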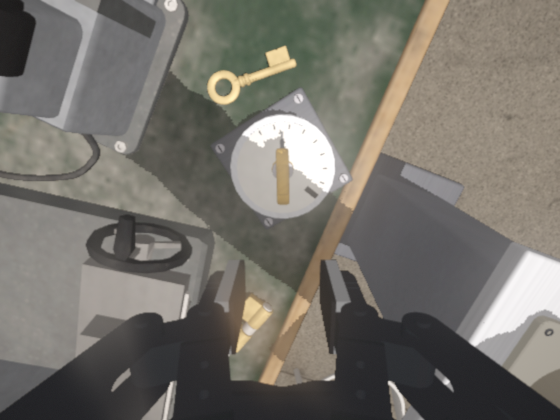

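The wrist view shows the dial centre at about (283,166), the blade running from (282,149) to (283,205), the pointer tip at (282,133) and the full mark at (312,192).

```bash
python3 - <<'E'
from h import *
i=bot.camera_info("wrist"); i["pose"]=np.load("w1.npy")
ang=lambda d:np.degrees(np.arctan2(d[1],d[0]))
c=ray(i,283,166,.038);print("dial",c)
a,b=ray(i,282,149,.085),ray(i,283.2,204,.085);print("blade",(a+b)/2,ang(a-b),np.linalg.norm(a-b))
m=ray(i,312,192,.038)-c;print("mark",ang(m),np.linalg.norm(m))
t=ray(i,282,133,.045)-c;print("tip",ang(t),np.linalg.norm(t))
p=np.mean([ray(i,*q,.006) for q in((298,99),(220,148),(268,222),(344,178))],0);print("screws",p)
print("tool x yaw",2*np.degrees(np.arctan2(-.5695,.822)))
E
```

```text
dial [ 0.43292637 -0.1586533   0.038     ]
blade [ 0.43329896 -0.15823473  0.085     ] -68.13126256265548 0.04271739295330775
mark 158.54412766506056 0.03576719733089206
tip -67.63160722672383 0.030284643538686245
screws [ 0.43211959 -0.15554427  0.006     ]
tool x yaw -69.43016751525383
```

step_arm(targets="-0.2 0.012 -0.039 0 0 0 0.02;-0.2 0.012 -0.039 -0.06 0 0 0.02;-0.2 0.012 -0.039 -0.12 0 0 0.02;-0.2 0.012 -0.039 -0.15 0 0 0.02;-0.2 0.012 -0.039 -0.15 0 0 0.02;-0.2 0.012 -0.039 -0.15 0 0 0.02")

```text
clock: 3.07
eef_pos: [0.4324, -0.1571, 0.1259]
tool_rot: [0.827, -0.563, -0.001, 0.0]
ft_force: [0.6, 0.7, 0.1]
grip_width: 0.0339
grasp_force: 0.0
```

step_arm(targets="-0.2 0 0 -0.04 0 0 0;-0.2 0 0 -0.08 0 0 0;-0.2 0 0 -0.11 0 0 0;-0.2 0 0 -0.14 0 0 0;-0.2 0 0 -0.14 0 0 0;-0.2 0 0 -0.14 0 0 0")

```text
clock: 3.57
eef_pos: [0.4337, -0.1575, 0.0573]
tool_rot: [0.827, -0.563, 0.0, -0.0]
ft_force: [0.3, 0.3, 0.1]
grip_width: 0.0341
grasp_force: 0.0
```

step_arm(targets="-1 0 0 0 0 0 0;-1 0 0 0 0 0 0;-1 0 0 0 0 0 0;-1 0 0 0 0 0 0;-1 0 0 0 0 0 0;-1 0 0 0 0 0 0")

```text
clock: 4.07
eef_pos: [0.4341, -0.158, 0.058]
tool_rot: [0.827, -0.563, 0.002, 0.0]
ft_force: [-1.7, 0.5, 6.6]
grip_width: 0.0091
grasp_force: 58.9
```

step_arm(targets="-1 0 0 0 0 0 -0.12;-1 0 0 0 0 0 -0.24;-1 0 0 0 0 0 -0.36;-1 0 0 0 0 0 -0.48;-1 0 0 0 0 0 -0.6;-1 0 0 0 0 0 -0.72;-1 0 0 0 0 0 -0.84;-1 0 0 0 0 0 -0.96;-1 0 0 0 0 0 -0.96")

```text
clock: 4.82
eef_pos: [0.4329, -0.1581, 0.0581]
tool_rot: [-0.56, 0.828, -0.001, -0.0]
ft_force: [-4.4, -0.5, 10.1]
grip_width: 0.0089
grasp_force: 59.5
```

step_arm(targets="-1 0 0 0 0 0 -0.12;-1 0 0 0 0 0 -0.24;-1 0 0 0 0 0 -0.36;-1 0 0 0 0 0 -0.48;-1 0 0 0 0 0 -0.48;-1 0 0 0 0 0 -0.48")

```text
clock: 5.32
eef_pos: [0.4323, -0.1577, 0.058]
tool_rot: [-0.396, 0.918, -0.0, -0.001]
ft_force: [-5.6, -1.7, 11.3]
grip_width: 0.0088
grasp_force: 59.7
```

step_arm(targets="-0.2 0 0 0 0 0 0;-0.2 0 0 0 0 0 0;-0.2 0 0 0 0 0 0;-0.2 0 0 0 0 0 0;-0.2 0 0 0.08 0 0 0;-0.2 0 0 0.14 0 0 0;-0.2 0 0 0.14 0 0 0;-0.2 0 0 0.14 0 0 0;-0.2 0 0 0.14 0 0 0")

```text
clock: 6.07
eef_pos: [0.4329, -0.1572, 0.126]
tool_rot: [-0.397, 0.918, 0.0, -0.0]
ft_force: [-0.5, 0.5, 0.2]
grip_width: 0.0337
grasp_force: 0.0
```

```bash
python3 - <<'E'
import cv2
from h import *
i=bot.camera_info("wrist"); im=bot.camera("wrist")
np.save("w2.npy",i["pose"])
u,v=proj(i,[.4325,-.157,.06]);print(u,v)
u,v=int(u),int(v);x0,y0=max(u-80,0),max(v-70,0);print(x0,y0)
cv2.imwrite("pics/w2.png",cv2.resize(im[y0:y0+140,x0:x0+160,::-1],None,fx=4,fy=4))
o=bot.get_obs();print(o["clock"],o["joint_pos"],o["eef_pos"],o["tool_rot"])
E
```

```text
281.50003170282537 227.31041536710748
201 157
6.1167 [-3.48415687e-01  2.41789920e-01 -2.83748673e-01  1.04710037e+00
  3.24773995e-05 -1.16436131e+00] [ 0.43233167 -0.15702713  0.12531433] [-3.96749152e-01  9.17926610e-01  6.44109175e-04 -6.58946341e-04]
```

View pics/w2.png

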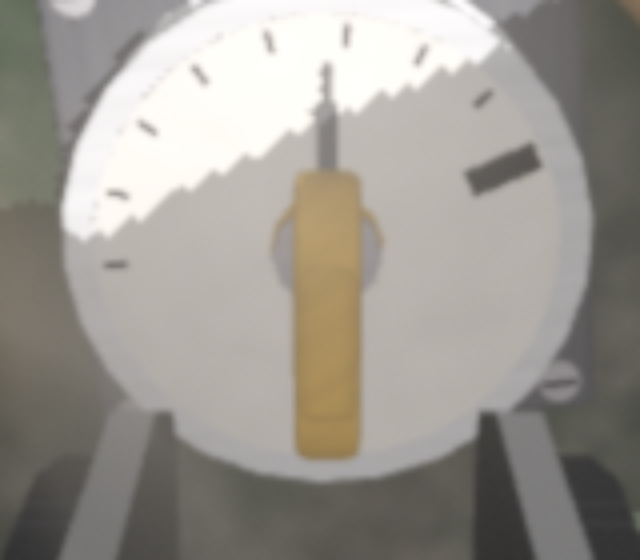

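The crop shows the key turned and let go, still in line with the gripper. The full mark is about 66° further clockwise.

step_arm(targets="-0.2 0 0 -0.04 0 0 0;-0.2 0 0 -0.08 0 0 0;-0.2 0 0 -0.11 0 0 0;-0.2 0 0 -0.14 0 0 0;-0.2 0 0 -0.14 0 0 0;-0.2 0 0 -0.14 0 0 0;-1 0 0 -0.14 0 0 0;-1 0 0 -0.14 0 0 0;-1 0 0 -0.14 0 0 0;-1 0 0 -0.14 0 0 0")

```text
clock: 6.95
eef_pos: [0.433, -0.1569, 0.057]
tool_rot: [-0.397, 0.918, 0.0, 0.0]
ft_force: [-1.7, 3.0, 3.0]
grip_width: 0.0092
grasp_force: 59.4
```

step_arm(targets="-1 0 0 0 0 0 0;-1 0 0 0 0 0 -0.12;-1 0 0 0 0 0 -0.24;-1 0 0 0 0 0 -0.36;-1 0 0 0 0 0 -0.48;-1 0 0 0 0 0 -0.6;-1 0 0 0 0 0 -0.72;-1 0 0 0 0 0 -0.84;-1 0 0 0 0 0 -0.96;-1 0 0 0 0 0 -0.96")

```text
clock: 7.78
eef_pos: [0.4328, -0.1566, 0.057]
tool_rot: [-0.03, 1.0, 0.001, 0.0]
ft_force: [-3.2, 3.2, 6.4]
grip_width: 0.0089
grasp_force: 59.8
```

step_arm(targets="-1 0 0 0 0 0 -0.1;-1 0 0 0 0 0 -0.2;-1 0 0 0 0 0 -0.3;-1 0 0 0 0 0 -0.4;-1 0 0 0 0 0 -0.4;-1 0 0 0 0 0 -0.4")

```text
clock: 8.28
eef_pos: [0.4328, -0.1564, 0.0569]
tool_rot: [0.126, 0.992, 0.001, -0.0]
ft_force: [-2.1, 5.2, 5.7]
grip_width: 0.009
grasp_force: 59.8
```

step_arm(targets="-0.2 0 0 0 0 0 0;-0.2 0 0 0 0 0 0;-0.2 0 0 0 0 0 0;-0.2 0 0 0 0 0 0;-0.2 0 0 0.08 0 0 0;-0.2 0 0 0.14 0 0 0;-0.2 0 0 0.14 0 0 0;-0.2 0 0 0.14 0 0 0;-0.2 0 0 0.14 0 0 0")

```text
clock: 9.03
eef_pos: [0.433, -0.1574, 0.126]
tool_rot: [0.126, 0.992, -0.0, 0.0]
ft_force: [-0.3, -0.2, -0.6]
grip_width: 0.0342
grasp_force: 0.0
```

```bash
python3 - <<'E'
import cv2
from h import *
i=bot.camera_info("wrist"); im=bot.camera("wrist")
u,v=proj(i,[.4325,-.157,.06])
u,v=int(u),int(v);x0,y0=max(u-80,0),max(v-70,0)
cv2.imwrite("pics/w3.png",cv2.resize(im[y0:y0+140,x0:x0+160,::-1],None,fx=4,fy=4))
o=bot.get_obs();print(o["clock"],o["joint_pos"],o["eef_pos"],o["tool_rot"])
E
```

```text
9.0833 [-3.48614408e-01  2.41644198e-01 -2.83737496e-01  1.04701278e+00
 -1.34666767e-04 -9.62379299e-02] [ 0.43233852 -0.15718085  0.12538513] [ 1.25853519e-01  9.92048511e-01  1.10598886e-04 -7.94244340e-04]
```

View pics/w3.png

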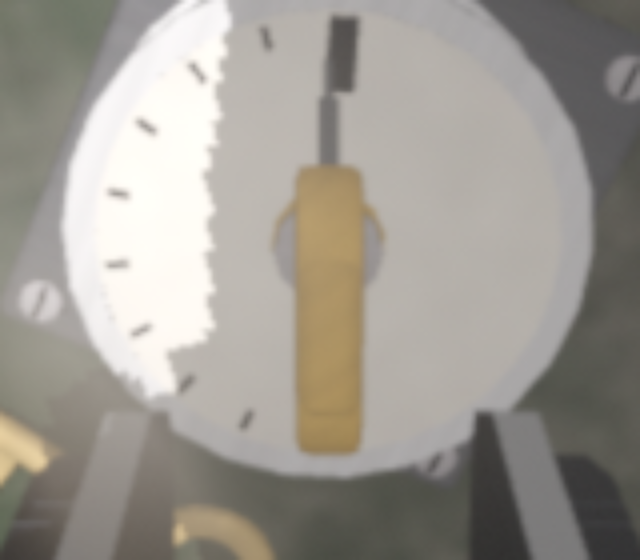

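The pointer tip, at about (327,80), overlaps the broad full mark at (343,50). It is within about 5° of it, the key has been let go and the gripper is clear.

```bash
python3 -c "
from workcell import bot
print(bot.job_done())"
```

```text
the job is handed in; nothing more can be done
None
```

I wound the round movement's key to within about 5° of the full mark in two part turns, letting go and re-gripping between them; I never went near the square movement's key, and the job is handed in (no verdict was returned).

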